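# Seat the cover rose of a shower curtain rod end

### The job

Finish the shower curtain rod end on the ledge: with a fingertip push its round white cover rose around by the raised nub until the notch in its rim stands over the steel pin, then press the rose straight down until it is fully home. Only push and press: do not pull the rose up, leave the toiletries around it where they are, and finish clear of everything.

Things in the scene. Friction and masses are not known exactly. Their poses are not given: they have to be found in the camera images.
- mount: grey plastic rod-end mount fixed to the ledge: round base plate 128 mm across and 4 mm thick, with a round socket 24 mm across rising from its centre to 40 mm above the ledge, and one upright steel pin near its edge. Origin: centre of the underside, on the ledge; z up; its x axis points from the centre to the pin
- pin_top (a point): top of the steel pin: 9 mm thick with a flat end, standing 53 mm from the mount's axis, its top 14 mm above the ledge. A little over half of its width shows beyond the rose's rim
- rose: white plastic cover rose, a flat disc 104 mm across and 10 mm thick threaded on the mount's socket, with which it shares its vertical axis. Origin: centre of its underside, which is 14.5 mm above the ledge at the start (just clear of the pin) and 4 mm when fully home (on the base plate). z up; its x axis points from the centre to the notch. It does not wobble
- notch (a point): middle of the notch's mouth, at the rose's rim (52 mm from the axis), level with its upper face. The notch is 16 mm wide, cut 8 mm into the rim, open outwards and right through the disc
- nub_top (a point): top of the raised nub on the rose's upper face, exactly opposite the notch, its centre 39 mm from the axis. The nub is a block 20 mm long (radially), 10 mm wide and 17 mm high above the face: push against its long side to turn the rose, either way round
- rose_turn (a joint): angle of the rose about the vertical axis, rad, anticlockwise seen from above, counted from the pin: 0 or a whole turn (6.283) means the notch is over the pin. It starts between 0.8 and 5.48; no stops. A rubber ring grips the rose, so it stays at the angle it is left; about 1 N sideways at the nub turns it
- rose_press (a joint): how far the rose has been pressed down from its starting height, m: 0 at the start, 0.0105 fully home, negative if pulled up. It takes about 3 N and stays at the height it is left. Pressed while the notch is not over the pin, the rose stops on the pin
- owl_dish: bystander: white ceramic soap dish shaped like an owl, 165 by 116 mm, 53 mm high at the ears; origin under the centre of its bowl, head towards its +x
- hairbrush: bystander: small wooden hairbrush lying bristles down, 197 mm long, 46 mm wide, 26 mm high; origin underneath its middle, handle towards its -x
- toothbrush_case: bystander: grey plastic toothbrush case, 195 by 34 mm, 24 mm high; origin underneath its centre, long along its x
- cologne: bystander: square amber glass cologne bottle with a dark twist cap, 34 by 52 mm, 91 mm high; origin underneath its centre
- nail_clipper: bystander: chrome nail clipper, 58 by 13 mm, 13 mm high; origin underneath its centre, long along its x
- tumbler: bystander: blue ceramic tumbler, 72 mm across the rim, 95 mm high; origin underneath its centre
Not all that is in view belongs to the job. Leave any orange or yellow look-alike of the mount alone.

How it is judged (in metres and radians):
On the way:
1. the rose is turned until its notch stands over the pin (horizontal distance between notch and pin_top below 0.006 m), for 0.1 s.
At the end, for the whole second after the job is handed in: the rose is pressed down to within 1.5 mm of fully home, its notch around the pin (within 6 mm seen from above), at rest, and every bystander is within 15 mm of where it stood (value of joint rose_press above 0.009 m and horizontal distance between notch and pin_top below 0.006 m and linear speed of rose below 0.01 m/s and angular speed of rose below 0.1 rad/s and distance of each of owl_dish, hairbrush, toothbrush_case, cologne, nail_clipper, tumbler from where it was at the start of the episode below 0.015 m); the robot touches nothing.
It fails at once if the rose is pulled up (by more than 4 mm) (value of joint rose_press below -0.004 m).
It fails at once if a bystander is moved or lifted by more than 15 mm (distance of any of owl_dish, hairbrush, toothbrush_case, cologne, nail_clipper, tumbler from where it was at the start of the episode above 0.015 m).
It also fails if it takes over 45 s, if anything falls off the work surface, if the arm or the gripper's body presses on something with over 40 N, if the wrist force passes 120 N, or if a joint passes its speed limit or range.

### The arm

A 6-joint arm with a two-finger parallel gripper is mounted at the origin on the work surface. World frame = base frame: x ahead of the robot, y to its left, z up, the work surface at z = 0. Lengths are in m, angles in degrees, forces in N, time in s.
With the tool pointing down it reaches from about 0.35 to 0.875 m from the base axis. Payload 4.2 kg.
Tool frame: the origin (TCP) lies midway between the tips of the shut fingers; the grasp point (between the pads) lies 19 mm behind it; z points along the fingers, y is the direction in which the jaws open and shut (so a half turn about z gives the same grasp; the last joint's range is limited). The gripper opens to 87 mm and grips with 3 to 60 N. Pads are 19 mm wide; open, the fingers measure 117 mm over their backs; the gripper's body (75 mm by 190 mm) begins 51 mm behind the grasp point.
Start: joints at [78.873, 22.042, 0.453, 0, -68.411, -14.817], TCP at [0.273, 0.562, 0.223] pointing down, gripper open.
Joint ranges: [-179.83, 179.83], [-69.29, 118.12], [-61.27, 80.66], [-181.25, 117.63], [-171.15, -9.14], [-177.46, 177.46]. Speed limits (degrees/s): [159.86, 159.86, 180, 180, 180, 180].

### API

Orientations are given as a 3x3 rotation matrix whose columns are the frame's x, y, z axes.
In Python, from station import sense, capture, get_calibration, finish_job, spot_in, spot_point gives the robot as it stands.
- The arm moves only by the shell command python3 -m inch 'ROWS'. ROWS is JSON, a list of rows, each an object with "fingers": the finger opening in cm, from 0 to 8.7; "delta_pos": the shift along the tool's x, y, z in cm, a list of three; "spin": the turn about the tool's z in degrees. In form: [{"fingers": fingers, "delta_pos": [dx, dy, dz], "spin": spin}, ...]. A call has 1 to 20 rows; each row is the pose to reach, as a shift and turn from the pose commanded when the call began, along the tool's axes at that moment; what a row does not reach only later rows make up. A row lasts 1/10 s, in which the tool goes at most 50 mm and 8.59 degrees, less where a joint would pass 70% of its speed; a pose out of reach is approached as far as the arm can. A call with a gripper value outside its range is refused whole. The fingers move at their own pace and stop on an object; the grip force is fixed at half the most. Time passes only in rows, so rows that repeat a pose let the fingers close. It gives the time, the measured TCP pose, the force and the opening at its end, in the units of the state.
- sense(): the state, without advancing time (a new reading comes with each control period).
- capture(name): name is "scene" or "top" or "wrist"; returns the picture (400x640x3 uint8, red, green, blue); there is no depth.
- get_calibration(name): a dict with "K" (3x3 intrinsics, pixels), "T" (4x4, takes a point from camera to world coordinates). Camera axes: x right, y up, looking along -z (the intrinsics and any distortion apply to the point x, -y, -z); pixel columns grow to the right and rows downward; lengths in m; the calibration is good to about 2 mm. The wrist camera is an equidistant fisheye: a pixel r from the principal point sees the ray r / f radians off the axis. A picture is of the moment at which its call begins: read the wrist's pose just before it. get_calibration takes no time and is no camera call; for the wrist camera it gives the pose at the moment of the call.
- finish_job(): hands the job in, once; it reports no verdict.
Trained networks look in the newest picture that a camera, given by its name, has taken for a name from the list of things; names that differ only in an ending like _2 or _b are one class to them, and where a whole thing is asked for, a point or a joint stands for the part that bears it (a point fixed in the world has none). Each returns a list of dicts, best first, with "conf" (0 to 1); they miss things now and then, are a little off and sometimes report something else, mostly with a low value. They report only what shows in the picture. A call takes as long as a camera call. They do not tell look-alikes from the thing itself.
- spot_in(camera, target): "extent" ([left, top, right, bottom] as shares, 0 to 1, of the picture: columns of its width, rows of its height, round what is visible of it).
- spot_point(camera, target): "location" ([column, row] as shares, 0 to 1, of the picture: columns of its width, rows of its height: a listed point, or the origin of a listed thing).
The state is a dict: "time_s": time; "joints": joint angles; "joint_velocities": joint speeds; "effort": joint torques, N m; "tcp_pos": TCP position; "ee_rot": TCP orientation; "wrist_force": force on the tool from outside, world axes, zero at the start; "moment": the same for the moment, N m; "gripper_width": opening from 0.0 (shut) to 1.0 (fully open).
Only numpy, scipy, OpenCV 4.12 (cv2) and the standard library are available. Lean on these libraries where they do the work, as an engineer would, in place of code of your own. Each camera call takes 0.05 s, during which the arm holds its last target.

## Working session

There is one attempt and no reset: what is moved stays moved. The work goes in short steps, Python scripts to look and compute and a shell command to move; the robot and the scene stay as the last step left them, time stands still between calls to the robot, and variables do not carry over. Pictures are saved under pics/ and viewed, and the job is handed in when it is done.

```bash
mkdir -p pics; ls; python3 - <<'E'
from station import *
import cv2
s=sense(); print(s['time_s'],s['tcp_pos'],s['ee_rot'],s['gripper_width'],s['wrist_force'])
for n in ['top','scene','wrist']:
    im=capture(n); cv2.imwrite(f'pics/{n}0.png',im[:,:,::-1])
    c=get_calibration(n); print(n,c)
    for t in ['mount','rose','pin_top','notch','nub_top']:
        print(t,[(d['conf'],d['location']) for d in spot_point(n,t)[:3]])
print(sense()['time_s'])
E
```

```text
pics
0.0 [0.27314235 0.56147689 0.2214549 ] [[ 8.99137185e-01 -4.37666000e-01 -8.91325142e-04]
 [-4.37666899e-01 -8.99134902e-01 -2.02820743e-03]
 [ 8.62558873e-05  2.21374023e-03 -9.99997546e-01]] 1.003322231265788 [0.65115536 0.66442734 0.5347682 ]
top {'K': array([[363.6220233 ,   0.        , 319.4691325 ],
       [  0.        , 363.6220233 , 206.01232847],
       [  0.        ,   0.        ,   1.        ]]), 'T': array([[-0.0114972 ,  0.99794685, -0.06300709,  0.49772756],
       [-0.99953275, -0.01325443, -0.02754273,  0.03959154],
       [-0.0283213 ,  0.06266098,  0.99763295,  1.07173792],
       [ 0.        ,  0.        ,  0.        ,  1.        ]])}
mount [(0.97, [0.3233, 0.6285]), (0.92, [0.6197, 0.5575]), (0.84, [0.52, 0.5692])]
rose [(0.88, [0.5195, 0.565]), (0.79, [0.4505, 0.7153]), (0.74, [0.3277, 0.644])]
pin_top [(0.87, [0.5364, 0.5913]), (0.77, [0.4741, 0.7517]), (0.73, [0.343, 0.6605])]
notch [(0.87, [0.4761, 0.7508]), (0.6, [0.6355, 0.6122]), (0.6, [0.5223, 0.4305])]
nub_top [(0.92, [0.3034, 0.612]), (0.9, [0.427, 0.7092]), (0.83, [0.6203, 0.5383])]
scene {'K': arr
[... 910 characters left out ...]
  , 309.70691629, 198.80453272],
       [  0.        ,   0.        ,   1.        ]]), 'T': array([[-4.37247081e-01,  8.66715682e-01,  2.40039407e-01,
         3.38926653e-01],
       [-8.99341187e-01, -4.21577104e-01, -1.16009378e-01,
         5.29652585e-01],
       [ 6.47970662e-04, -2.66602087e-01,  9.63806468e-01,
         3.85073441e-01],
       [ 0.00000000e+00,  0.00000000e+00,  0.00000000e+00,
         1.00000000e+00]])}
mount [(0.66, [0.8594, 0.07]), (0.63, [0.6023, 0.0235])]
rose [(0.94, [0.6166, 0.0198]), (0.88, [0.8706, 0.067])]
pin_top [(0.97, [0.6703, 0.0542]), (0.89, [0.902, 0.0965])]
notch [(0.91, [0.6747, 0.05]), (0.58, [0.91, 0.0965])]
nub_top [(0.89, [0.8608, 0.0342])]
0.9
```

View pics/top0.png

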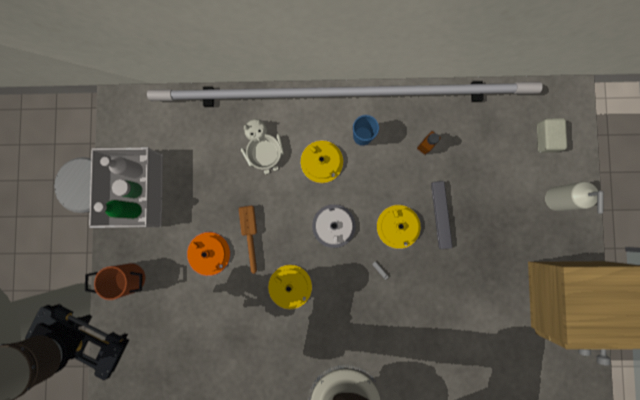

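View pics/scene0.png

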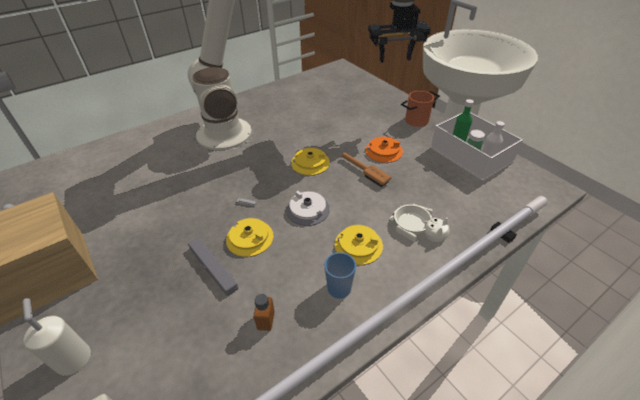

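The white rose is at about (334,226) in the top view and (308,207) in the scene view. The four orange and yellow ones are look-alikes. I'll zoom in on the white one.

```bash
cat > h.py <<'E'
import numpy as np
from station import *
def ray(cam,px):
    c=get_calibration(cam);K,T=c['K'],c['T']
    u=(px[0]-K[0,2])/K[0,0];v=(px[1]-K[1,2])/K[1,1]
    if cam=='wrist':
        r=np.hypot(u,v);s=np.sin(r)/r if r>1e-9 else 1
        d=np.array([u*s,-v*s,-np.cos(r)])
    else: d=np.array([u,-v,-1])
    return T[:3,3],T[:3,:3]@d
def at(cam,px,z):
    o,d=ray(cam,px);return o+d*(z-o[2])/d[2]
def proj(cam,p):
    c=get_calibration(cam);K,T=c['K'],c['T']
    q=T[:3,:3].T@(np.array(p)-T[:3,3]);x,y,w=q[0],-q[1],-q[2]
    if cam=='wrist':
        r=np.hypot(x,y);a=np.arctan2(r,w);k=a/r if r>1e-9 else 1/w
        x,y=x*k,y*k
    else: x,y=x/w,y/w
    return np.array([K[0,0]*x+K[0,2],K[1,1]*y+K[1,2]])
E
python3 - <<'E'
from h import *
import cv2
for n,(a,b) in {'top':(334,226),'scene':(308,207)}.items():
    im=cv2.imread(f'pics/{n}0.png')
    c=im[b-30:b+30,a-40:a+40]
    cv2.imwrite(f'pics/{n}z.png',cv2.resize(c,None,fx=10,fy=10,interpolation=cv2.INTER_CUBIC))
print(at('top',(334,226),.03),at('scene',(308,207),.03))
for n in ['top','scene']:
    capture(n)
    for t,z in dict(rose=.0145,mount=0,pin_top=.014,notch=.0245,nub_top=.0415).items():
        for d in spot_point(n,t):
            px=np.array(d['location'])*[640,400];p=at(n,px,z)
            if np.hypot(*(p[:2]-at('top',(334,226),.03)[:2]))<.1: print(n,t,d['conf'],px,p)
E
```

```text
[0.50572319 0.02745971 0.03      ] [0.52680978 0.01822379 0.03      ]
top rose 0.73 [332.288 228.12 ] [0.49976106 0.03232678 0.0145    ]
top mount 0.62 [334.528 228.28 ] [0.49924346 0.02565318 0.        ]
top pin_top 0.69 [342.528 241.12 ] [0.46188293 0.00323287 0.014     ]
top notch 0.93 [331.392 210.48 ] [0.55051091 0.0342803  0.0245    ]
top nub_top 0.69 [333.568 236.2  ] [0.47690837 0.02921439 0.0415    ]
scene rose 0.85 [309.312 205.   ] [0.50926416 0.03416627 0.0145    ]
scene mount 0.84 [309.12 211.92] [0.52008423 0.02544527 0.        ]
scene pin_top 0.56 [291.392 200.48 ] [0.46193605 0.00275106 0.014     ]
scene notch 0.6 [320.192 212.68 ] [0.56106655 0.03595462 0.0245    ]
scene nub_top 0.75 [293.824 191.2  ] [0.45844001 0.01556207 0.0415    ]
scene nub_top 0.5 [307.584 210.68 ] [0.54762744 0.00308666 0.0415    ]
scene nub_top 0.37 [311.68 204.2 ] [0.53350175 0.02665811 0.0415    ]
```

View pics/topz.png

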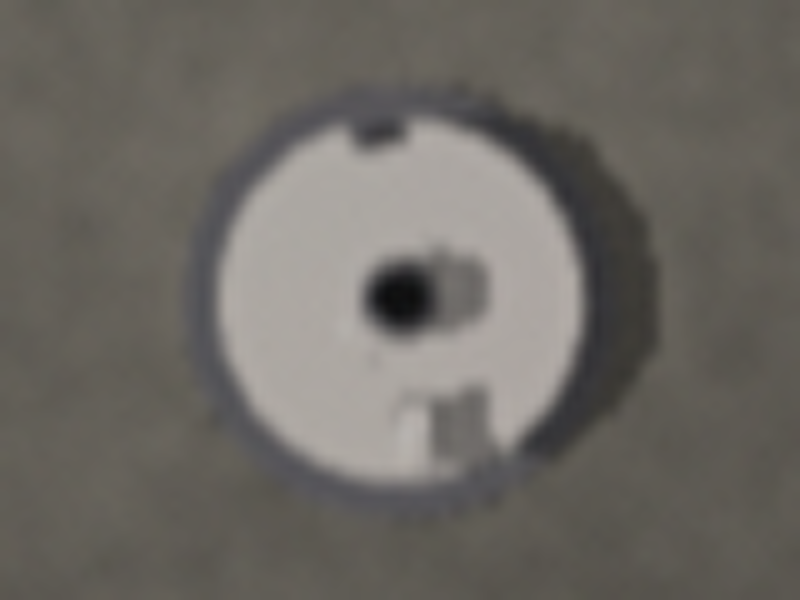

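View pics/scenez.png

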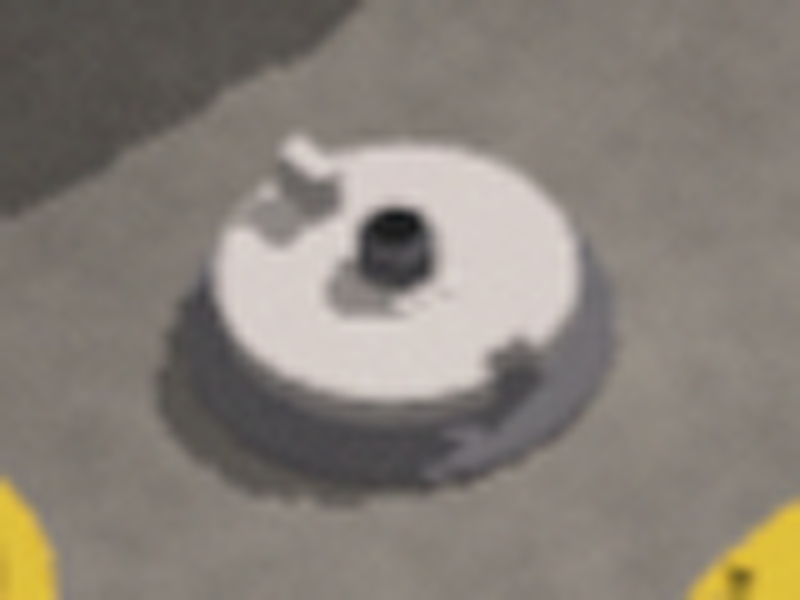

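Top crop: the notch is at about (332,209), pointing +x, and the nub at (335,239) is on the robot side. The pin seems to be at about (344,241), lower right. I'll bring the wrist camera over it with the fingers shut.

```bash
python3 -m inch '[{"fingers":0,"delta_pos":[3.7,4.1,0],"spin":0},{"fingers":0,"delta_pos":[7.5,8.2,0],"spin":-5},{"fingers":0,"delta_pos":[11.2,12.3,0],"spin":-10},{"fingers":0,"delta_pos":[15,16.4,0],"spin":-15},{"fingers":0,"delta_pos":[18.7,20.5,0],"spin":-20},{"fingers":0,"delta_pos":[22.4,24.6,0],"spin":-25},{"fingers":0,"delta_pos":[26.2,28.7,0],"spin":-30},{"fingers":0,"delta_pos":[30,32.8,0],"spin":-34},{"fingers":0,"delta_pos":[33.7,36.9,0],"spin":-34},{"fingers":0,"delta_pos":[37.4,40.9,0],"spin":-34},{"fingers":0,"delta_pos":[37.4,40.9,0],"spin":-34},{"fingers":0,"delta_pos":[37.4,40.9,0],"spin":-34},{"fingers":0,"delta_pos":[37.4,40.9,0],"spin":-34}]'
cat > look.py <<'E'
import sys,cv2
from h import *
tag=sys.argv[1]
s=sense();print(s['time_s'],s['tcp_pos'],np.round(s['ee_rot'],3).tolist(),s['joints'],s['gripper_width'],s['wrist_force'])
im=capture('wrist');cv2.imwrite(f'pics/{tag}.png',im[:,:,::-1])
for t,z in dict(rose=.0145,mount=0,pin_top=.014,notch=.0245,nub_top=.0415).items():
    for d in spot_point('wrist',t):
        px=np.array(d['location'])*[640,400];p=at('wrist',px,z)
        print(t,d['conf'],px.round(1),p.round(4))
E
python3 look.py w1
```

```text
time_s: 2.8
tcp_pos: [0.4309, 0.0293, 0.2226]
ee_rot: [[0.991, 0.136, 0.0], [0.136, -0.991, 0.0], [0.0, -0.0, -1.0]]
wrist_force: [0.6, 1.5, 0.2]
gripper_width: 0.008
2.8 [0.43091809 0.02927894 0.22258848] [[0.991, 0.136, 0.0], [0.136, -0.991, 0.0], [0.0, -0.0, -1.0]] [ 2.55982927e+01  2.80121831e+00 -2.48515561e+01 -4.87389075e-03
 -6.23378253e+01  7.22489077e+01] 0.0076568426913584215 [0.63528695 1.48143052 0.23572064]
rose 0.89 [ 85.8 149.3] [0.4271 0.3917 0.0145]
rose 0.87 [478.2 143.6] [ 0.5031 -0.1608  0.0145]
rose 0.75 [334.7 107.1] [0.5141 0.0305 0.0145]
rose 0.59 [218.3 235.1] [0.3311 0.161  0.0145]
mount 0.94 [224.2 230.9] [0.3319 0.1574 0.    ]
mount 0.91 [474.2 142.2] [ 0.5039 -0.1614  0.    ]
mount 0.63 [ 89.2 144.5] [0.4318 0.3979 0.    ]
mount 0.6 [332.8 110.1] [0.5105 0.0324 0.    ]
pin_top 0.97 [481.5 183.3] [ 0.4524 -0.1783  0.014 ]
pin_top 0.88 [100.3 171.1] [0.3959 0.3616 0.014 ]
pin_top 0.72 [359.  150.4] [ 0.4669 -0.0053  0.014 ]
notch 0.9 [484.9 180.6] [ 0.4583 -0.1764  0.0245]
notch 0.88 [ 96.6 177.7] [0.3881 0.3608 0.0245]
notch 0.64 [336.4  68.1] [0.5594 0.0364 0.0245]
nub_top 0.98 [335.6 148.4] [0.4679 0.0244 0.0415]
nub_top 0.9 [189.5 221.1] [0.3555 0.1925 0.0415]
nub_top 0.76 [486.6 112.3] [ 0.5433 -0.1492  0.0415]
nub_top 0.6 [ 58.  132.4] [0.4529 0.4311 0.0415]
```

View pics/w1.png

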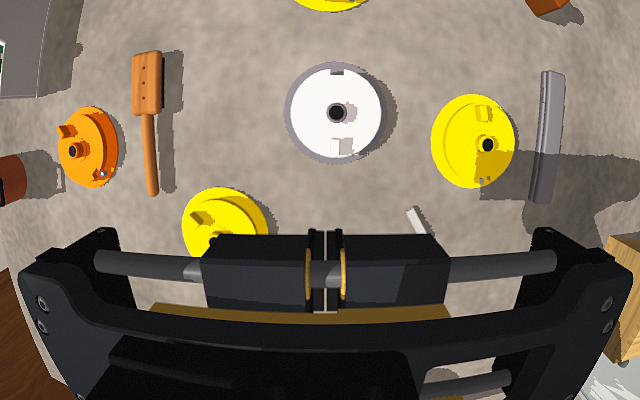

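The wrist view shows the white rose with its socket at (336,113), notch at (336,71) and nub at (340,147). I'll zoom in on the pin.

```bash
python3 - <<'E'
import cv2
im=cv2.imread('pics/w1.png')[55:175,275:405]
cv2.imwrite('pics/w1z.png',cv2.resize(im,None,fx=5,fy=5,interpolation=cv2.INTER_CUBIC))
E
```

```text
(no output)
```

View pics/w1z.png

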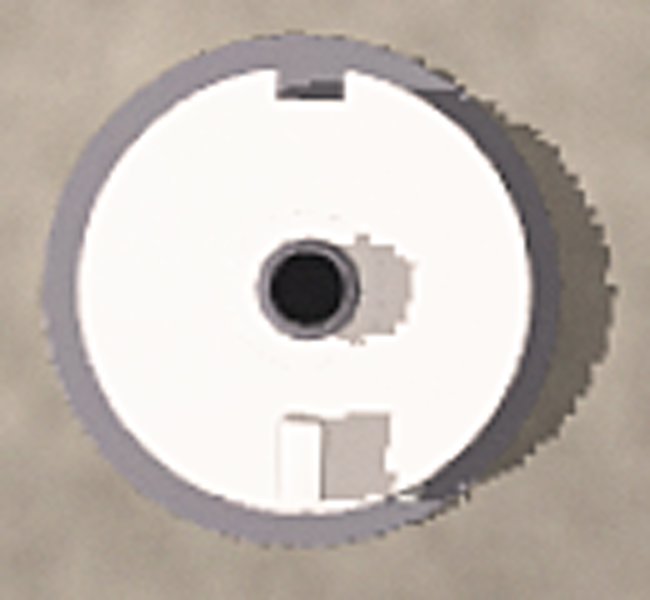

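```bash
python3 -m inch '[{"fingers":0,"delta_pos":[-1.5,2,4],"spin":0},{"fingers":0,"delta_pos":[-2.5,3,8],"spin":0},{"fingers":0,"delta_pos":[-2.5,3,11],"spin":0},{"fingers":0,"delta_pos":[-2.5,3,11],"spin":0},{"fingers":0,"delta_pos":[-2.5,3,11],"spin":0}]'
python3 look.py w2 | grep -v "mount"; python3 - <<'E'
import cv2
im=cv2.imread('pics/w2.png')[0:200,200:440]
cv2.imwrite('pics/w2z.png',cv2.resize(im,None,fx=3,fy=3,interpolation=cv2.INTER_CUBIC))
E
```

```text
time_s: 3.6
tcp_pos: [0.4111, -0.0018, 0.1132]
ee_rot: [[0.99, 0.142, 0.001], [0.142, -0.99, -0.0], [0.0, 0.001, -1.0]]
wrist_force: [1.5, 0.1, -0.9]
gripper_width: 0.005
3.6 [ 0.41106258 -0.0018145   0.11321924] [[0.99, 0.142, 0.001], [0.142, -0.99, -0.0], [0.0, 0.001, -1.0]] [ 2.26544158e+01  8.33539889e+00 -3.69921938e+01  5.43596252e-02
 -4.46536053e+01  7.54880420e+01] 0.005265232065625993 [ 1.47692743  0.05599613 -0.86124279]
rose 0.97 [306.8  82.2] [0.5102 0.0272 0.0145]
rose 0.82 [ 19.9 143.5] [0.4297 0.3923 0.0145]
rose 0.81 [504.  129.4] [ 0.504  -0.1601  0.0145]
rose 0.73 [159.  251.6] [0.3319 0.1604 0.0145]
pin_top 0.74 [ 32.3 171.8] [0.3951 0.3644 0.014 ]
pin_top 0.73 [509.2 182.6] [ 0.4542 -0.1799  0.014 ]
pin_top 0.67 [339.2 136.7] [ 0.4678 -0.0066  0.014 ]
pin_top 0.61 [195.4 284. ] [0.3014 0.1189 0.014 ]
notch 0.84 [ 27.  174.1] [0.3944 0.3628 0.0245]
notch 0.81 [310.8  20. ] [0.5616 0.0304 0.0245]
notch 0.7 [192.9 285.5] [0.306  0.1172 0.0245]
nub_top 0.94 [517.9  85.6] [ 0.5417 -0.1508  0.0415]
nub_top 0.92 [120.2 232. ] [0.3585 0.1889 0.0415]
nub_top 0.71 [303.4 133.2] [0.4676 0.0217 0.0415]
```

View pics/w2z.png

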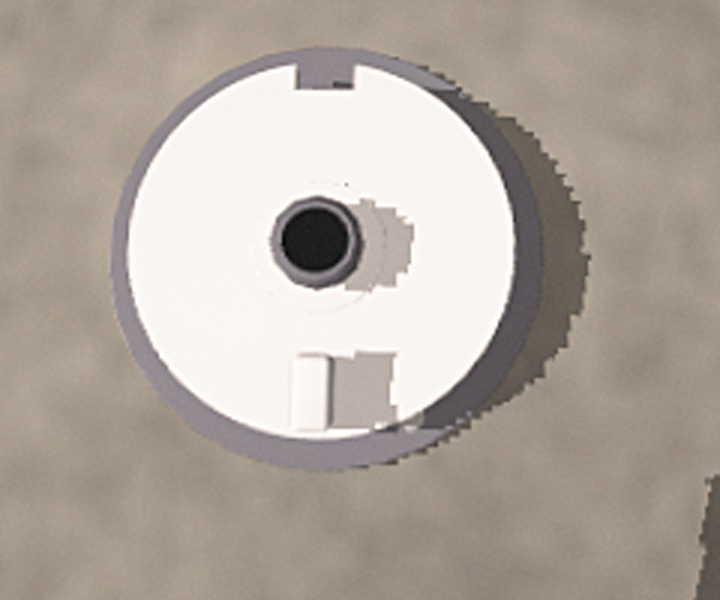

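The pin shows in w2z at about (412,415), which is wrist pixel (337,138), just right of the nub. I'll fit the rim for the axis and compute the angles.

```bash
cat > fit.py <<'E'
import sys,cv2
from h import *
from scipy.optimize import least_squares
im=cv2.imread(sys.argv[1]);zf=float(sys.argv[2]);cx,cy=float(sys.argv[3]),float(sys.argv[4])
m=(im.min(2)>200).astype(np.uint8)
n,l,st,ce=cv2.connectedComponentsWithStats(m)
k=l[int(cy),int(cx)] if n else 0
print('area',st[k])
cs,_=cv2.findContours((l==k).astype(np.uint8),cv2.RETR_EXTERNAL,cv2.CHAIN_APPROX_NONE)
c=max(cs,key=cv2.contourArea)[:,0]
P=np.array([at('wrist',p,zf)[:2] for p in c])
r=least_squares(lambda q:np.hypot(*(P-q[:2]).T)-q[2],[*P.mean(0),.052],loss='soft_l1',f_scale=.0005)
print('axis',r.x)
res=np.hypot(*(P-r.x[:2]).T)-r.x[2]
out=P[res<-.004]-r.x[:2]
a=np.degrees(np.arctan2(out[:,1],out[:,0]));print('inward deg',np.histogram(a,bins=np.arange(-180,181,10))[0])
E
python3 fit.py pics/w2.png 0.0245 270 80
python3 - <<'E'
from h import *
for n,p,z in [('pin',(337.5,138.5),.014),('pinnet',(339.2,136.7),.014),('notchL',(298.7,21),.0245),('notchR',(318.5,21),.0245),('nubtop_nearend',(303.3,142.5),.0415),('socket top',(305.5,79),.040)]:
    print(n,at('wrist',p,z).round(4))
E
```

```text
area [  243    22   128   124 10663]
axis [0.50878271 0.02678356 0.0516098 ]
inward deg [16 24  8 22  8  0  0  0  0  0  0  0  0  0  0  0  0  7 10  9  0  0  0  0
  0  0  0  0  0  0  0  0  0  0  0  3]
pin [ 0.4654 -0.0057  0.014 ]
pinnet [ 0.4671 -0.0069  0.014 ]
notchL [0.5591 0.0398 0.0245]
notchR [0.561  0.0239 0.0245]
nubtop_nearend [0.4606 0.0209 0.0415]
socket top [0.5089 0.0259 0.04  ]
```

Geometry is consistent: axis (0.5088, 0.0265), pin radius 53.7 mm at −142°, notch 16 mm wide at +6°, nub at 186°. I'll turn clockwise by about 148°. First I go to the nub's anticlockwise side and descend.

```bash
python3 -m inch '[{"fingers":0,"delta_pos":[3,0.8,0],"spin":0},{"fingers":0,"delta_pos":[6.1,1.5,1],"spin":2},{"fingers":0,"delta_pos":[6.1,1.5,4],"spin":2},{"fingers":0,"delta_pos":[6.1,1.5,6.5],"spin":2},{"fingers":0,"delta_pos":[6.1,1.5,8],"spin":2},{"fingers":0,"delta_pos":[6.1,1.5,8.4],"spin":2},{"fingers":0,"delta_pos":[6.1,1.5,8.4],"spin":2},{"fingers":0,"delta_pos":[6.1,1.5,8.4],"spin":2}]'
python3 look.py w3 | egrep "rose|notch|nub|^[0-9]"
```

```text
time_s: 4.7
tcp_pos: [0.4736, -0.0087, 0.0296]
ee_rot: [[0.994, 0.106, 0.002], [0.106, -0.994, 0.0], [0.002, -0.0, -1.0]]
wrist_force: [0.2, 0.5, 0.6]
gripper_width: 0.005
4.7 [ 0.47361506 -0.00865007  0.0295579 ] [[0.994, 0.106, 0.002], [0.106, -0.994, 0.0], [0.002, -0.0, -1.0]] [ 1.86776870e+01  2.17101491e+01 -3.42310561e+01  2.24211947e-02
rose 0.85 [540.2 213. ] [ 0.5031 -0.1634  0.0145]
rose 0.56 [271.4 173.3] [0.5093 0.0263 0.0145]
notch 0.73 [266.9  83.7] [0.56   0.0313 0.0245]
nub_top 0.71 [565.9 168.9] [ 0.539  -0.1525  0.0415]
```

View pics/w3.png

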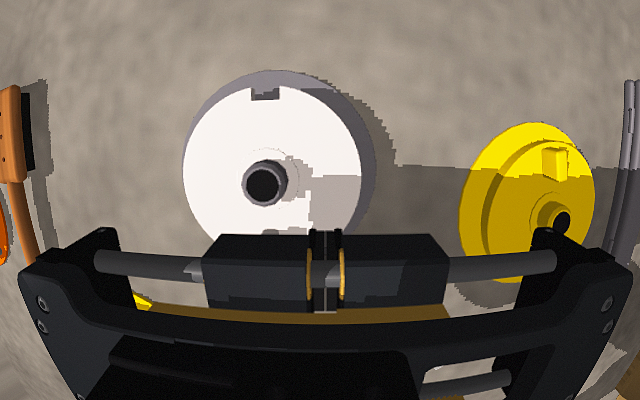

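```bash
cat > arc.py <<'E'
import sys
from h import *
C=np.array([.5088,.0265])
def rows(angs,off,R=.039):
    s=sense();p0=s['tcp_pos'];X=s['ee_rot'][:,0];Y=s['ee_rot'][:,1]
    x0=np.degrees(np.arctan2(X[1],X[0]))
    for a in angs:
        u=np.array([np.cos(np.radians(a)),np.sin(np.radians(a))]);t=np.array([-u[1],u[0]])
        d=C+R*u+off*t-p0[:2]
        sp=(x0-(a-180)+180)%360-180
        print(a,[round(100*float(d@X[:2]),1),round(100*float(d@Y[:2]),1)],round(sp,1))
E
python3 -c "
from arc import *
rows([186,180,172,164,156,148,140,132,124,116,108,100],.020)"
```

```text
186 [0.0, -1.1] 0.1
180 [-0.2, -1.6] 6.1
172 [-0.3, -2.1] 14.1
164 [-0.4, -2.7] 22.1
156 [-0.4, -3.4] 30.1
148 [-0.4, -4.0] 38.1
140 [-0.2, -4.6] 46.1
132 [0.0, -5.1] 54.1
124 [0.3, -5.6] 62.1
116 [0.7, -6.1] 70.1
108 [1.2, -6.5] 78.1
100 [1.7, -6.9] 86.1
```

```bash
python3 -m inch '[{"fingers":0,"delta_pos":[0,-0.5,0],"spin":0},{"fingers":0,"delta_pos":[0,-1.1,0],"spin":0},{"fingers":0,"delta_pos":[-0.2,-1.6,0],"spin":6},{"fingers":0,"delta_pos":[-0.3,-2.1,0],"spin":14},{"fingers":0,"delta_pos":[-0.4,-2.7,0],"spin":22},{"fingers":0,"delta_pos":[-0.4,-3.4,0],"spin":30},{"fingers":0,"delta_pos":[-0.4,-4.0,0],"spin":38},{"fingers":0,"delta_pos":[-0.2,-4.6,0],"spin":46},{"fingers":0,"delta_pos":[0,-5.1,0],"spin":54},{"fingers":0,"delta_pos":[0,-5.1,0],"spin":54},{"fingers":0,"delta_pos":[0,-5.1,0],"spin":54}]'
python3 look.py w4 | egrep "rose|notch|nub|pin|^[0-9]"
```

```text
time_s: 6.1
tcp_pos: [0.4674, 0.0422, 0.0286]
ee_rot: [[0.672, -0.74, 0.0], [-0.74, -0.672, 0.0], [0.0, -0.0, -1.0]]
wrist_force: [0.3, -0.2, 0.1]
gripper_width: 0.006
6.1 [0.46741426 0.04216292 0.02855512] [[0.672, -0.74, 0.0], [-0.74, -0.672, 0.0], [0.0, -0.0, -1.0]] [ 2.50626333e+01  2.15332548e+01 -3.48013510e+01  2.59395094e-03
rose 0.94 [69.9 40.2] [0.7031 0.0596 0.0145]
pin_top 0.77 [552.4  18.2] [ 0.4533 -0.1803  0.014 ]
pin_top 0.66 [381.7 184. ] [ 0.4645 -0.0059  0.014 ]
pin_top 0.55 [126.5  28.2] [0.6581 0.0246 0.014 ]
notch 0.88 [560.2  12.7] [ 0.455  -0.1808  0.0245]
notch 0.71 [113.9  29.3] [0.6588 0.0282 0.0245]
notch 0.62 [273.7  85.4] [ 0.5476 -0.007   0.0245]
notch 0.38 [543.5 162.5] [ 0.396  -0.0926  0.0245]
nub_top 0.74 [17.  49.6] [0.73   0.0843 0.0415]
```

View pics/w4.png

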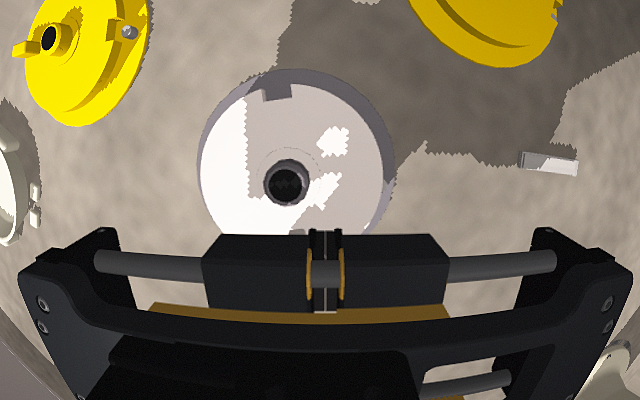

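The rose turns cleanly: the notch is now at −41°, lagging my command by about 7° (contact offset about 15 mm). I'll continue with the corrected offset.

```bash
python3 -c "
from arc import *
rows([138,130,122,114,106,98,90,82,74,66,58,50],.015)"
```

```text
138 [0.2, -0.2] -5.9
130 [-0.0, -0.7] 2.1
122 [-0.2, -1.3] 10.1
114 [-0.3, -1.8] 18.1
106 [-0.3, -2.4] 26.1
98 [-0.2, -3.0] 34.1
90 [0.0, -3.6] 42.1
82 [0.3, -4.1] 50.1
74 [0.6, -4.6] 58.1
66 [1.0, -5.0] 66.1
58 [1.4, -5.4] 74.1
50 [1.9, -5.7] 82.1
```

```bash
python3 -m inch '[{"fingers":0,"delta_pos":[0,-0.7,0],"spin":2},{"fingers":0,"delta_pos":[-0.2,-1.3,0],"spin":10},{"fingers":0,"delta_pos":[-0.3,-1.8,0],"spin":18},{"fingers":0,"delta_pos":[-0.3,-2.4,0],"spin":26},{"fingers":0,"delta_pos":[-0.2,-3,0],"spin":34},{"fingers":0,"delta_pos":[0,-3.6,0],"spin":42},{"fingers":0,"delta_pos":[0.3,-4.1,0],"spin":50},{"fingers":0,"delta_pos":[0.6,-4.6,0],"spin":58},{"fingers":0,"delta_pos":[1,-5,0],"spin":66},{"fingers":0,"delta_pos":[1.4,-5.4,0],"spin":74},{"fingers":0,"delta_pos":[1.9,-5.7,0],"spin":82},{"fingers":0,"delta_pos":[1.9,-5.7,0],"spin":82},{"fingers":0,"delta_pos":[1.9,-5.7,0],"spin":82}]'
python3 look.py w5 | egrep "rose|notch|nub|pin|^[0-9]"
python3 -c "
from arc import *
rows([50,46,42,40,38,37],.015)"
```

```text
time_s: 7.7
tcp_pos: [0.5223, 0.0658, 0.0285]
ee_rot: [[-0.64, -0.768, 0.0], [-0.768, 0.64, 0.0], [-0.0, -0.0, -1.0]]
wrist_force: [1.2, -0.0, -1.6]
gripper_width: 0.006
7.7 [0.52232807 0.06575506 0.02846776] [[-0.64, -0.768, 0.0], [-0.768, 0.64, 0.0], [-0.0, -0.0, -1.0]] [ 2.48453434e+01  2.56942722e+01 -2.68225722e+01 -7.20687856e-04
rose 0.92 [590.7 164.4] [0.3318 0.1566 0.0145]
pin_top 0.87 [326.3  78.8] [ 0.4614 -0.0062  0.014 ]
pin_top 0.69 [158.8 303.6] [0.6593 0.0293 0.014 ]
pin_top 0.63 [590.2  92.2] [0.3017 0.1105 0.014 ]
notch 0.61 [603.   97.8] [0.3005 0.116  0.0245]
notch 0.49 [586.8 352.9] [0.3989 0.3571 0.0245]
notch 0.48 [151. 306.] [0.6566 0.0255 0.0245]
nub_top 0.85 [81.1  9.9] [ 0.5398 -0.1478  0.0415]
nub_top 0.63 [604.5 226.7] [0.3584 0.1885 0.0415]
50 [-0.0, 0.0] 0.1
46 [-0.1, -0.3] 4.1
42 [-0.2, -0.6] 8.1
40 [-0.2, -0.7] 10.1
38 [-0.2, -0.8] 12.1
37 [-0.2, -0.9] 13.1
```

View pics/w5.png

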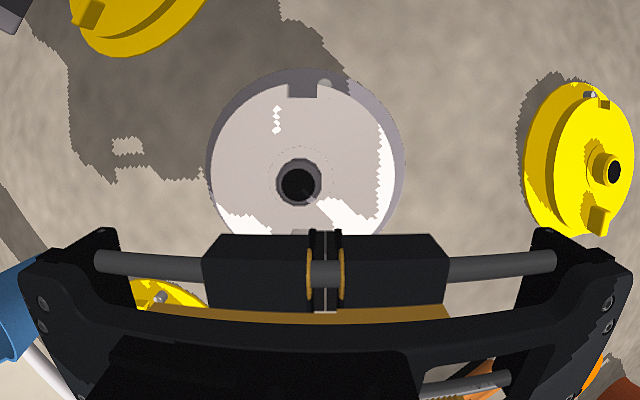

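```bash
python3 - <<'E'
import cv2
from h import *
im=cv2.imread('pics/w5.png')[60:160,250:370]
cv2.imwrite('pics/w5z.png',cv2.resize(im,None,fx=6,fy=6,interpolation=cv2.INTER_CUBIC))
print('tumbler',at('top',(365,125),.095),'cologne',at('top',(430,140),.09))
E
```

```text
tumbler [ 0.77861622 -0.05990737  0.095     ] cologne [ 0.7352321  -0.23542413  0.09      ]
```

View pics/w5z.png

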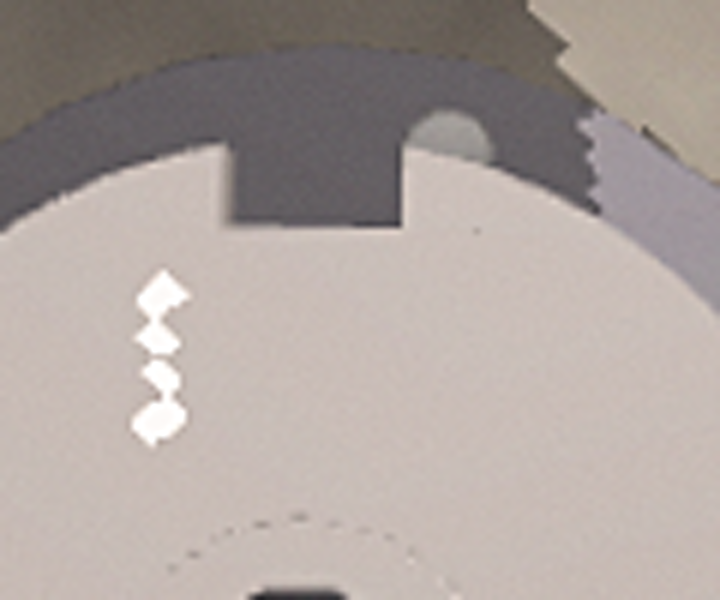

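The pin is clear now: its centre is at wrist pixel (325,85), with the notch mouth corners at (288,84) and (317,84).

```bash
python3 - <<'E'
from h import *
C=np.array([.5088,.0265])
for n,p,z in [('pin',(325,85.2),.014),('L',(288,83.9),.0245),('R',(317,84.1),.0245),('sock',(299,180),.04)]:
    q=at('wrist',p,z)[:2];d=q-C;print(n,q.round(4),np.hypot(*d).round(4),np.degrees(np.arctan2(d[1],d[0])).round(1))
E
```

```text
pin [ 0.4643 -0.0038] 0.0538 -145.8
L [ 0.4794 -0.0163] 0.052 -124.5
R [ 0.4678 -0.0061] 0.0524 -141.5
sock [0.5058 0.0257] 0.0031 -165.7
```

```bash
python3 -m inch '[{"fingers":0,"delta_pos":[-0.1,-0.4,0],"spin":6},{"fingers":0,"delta_pos":[-0.2,-0.8,0],"spin":12},{"fingers":0,"delta_pos":[-0.2,-0.8,0],"spin":12},{"fingers":0,"delta_pos":[-0.2,-0.8,0],"spin":12}]'
python3 look.py w6 | egrep "pin|^[0-9]"
python3 - <<'E'
import cv2
im=cv2.imread('pics/w6.png')[60:160,250:370]
cv2.imwrite('pics/w6z.png',cv2.resize(im,None,fx=6,fy=6,interpolation=cv2.INTER_CUBIC))
E
```

```text
time_s: 8.4
tcp_pos: [0.5298, 0.0623, 0.0286]
ee_rot: [[-0.786, -0.618, 0.0], [-0.618, 0.786, 0.0], [-0.0, -0.0, -1.0]]
wrist_force: [-0.0, -0.6, -0.4]
gripper_width: 0.004
8.4 [0.52975226 0.06230432 0.02856185] [[-0.786, -0.618, 0.0], [-0.618, 0.786, 0.0], [-0.0, -0.0, -1.0]] [ 2.41404351e+01  2.61897840e+01 -2.58320100e+01 -1.03012686e-04
pin_top 0.88 [574.9  31. ] [0.2983 0.1119 0.014 ]
pin_top 0.82 [619.9 288.7] [0.3965 0.3507 0.014 ]
pin_top 0.6 [304.4  81.3] [ 0.4639 -0.0044  0.014 ]
```

View pics/w6z.png

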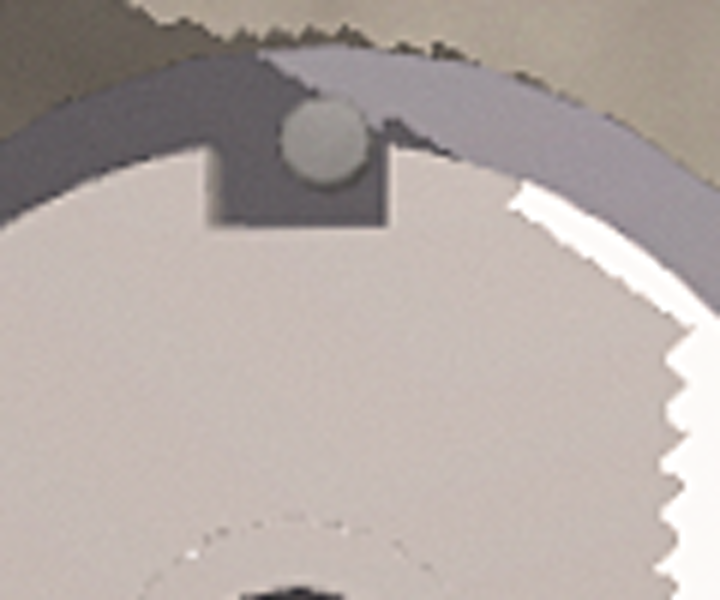

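```bash
python3 - <<'E'
from h import *
for C in ([.5088,.0265],[.507,.026]):
  for n,p,z in [('pin',(304.2,83.3),.014),('L',(285.5,84.5),.0245),('R',(314.7,84.5),.0245)]:
    q=at('wrist',p,z)[:2];d=q-C;print(n,q.round(4),np.hypot(*d).round(4),np.degrees(np.arctan2(d[1],d[0])).round(1))
E
```

```text
pin [ 0.4649 -0.0037] 0.0533 -145.5
L [ 0.4718 -0.0101] 0.0521 -135.3
R [0.4624 0.0023] 0.0523 -152.4
pin [ 0.4649 -0.0037] 0.0516 -144.8
L [ 0.4718 -0.0101] 0.0504 -134.3
R [0.4624 0.0023] 0.0505 -152.0
```

1.7° to go (about 1.5 mm). One small nudge.

```bash
python3 -m inch '[{"fingers":0,"delta_pos":[0,-0.15,0],"spin":2},{"fingers":0,"delta_pos":[0,-0.15,0],"spin":2},{"fingers":0,"delta_pos":[0,-0.15,0],"spin":2}]'
python3 look.py w7 | egrep "pin|^[0-9]"
python3 - <<'E'
import cv2
im=cv2.imread('pics/w7.png')[60:160,250:370]
cv2.imwrite('pics/w7z.png',cv2.resize(im,None,fx=6,fy=6,interpolation=cv2.INTER_CUBIC))
E
```

```text
time_s: 9.0
tcp_pos: [0.5307, 0.0612, 0.0286]
ee_rot: [[-0.808, -0.589, 0.0], [-0.589, 0.808, 0.0], [-0.0, -0.0, -1.0]]
wrist_force: [-0.7, -0.3, 0.3]
gripper_width: 0.002
9.0 [0.53074076 0.06117011 0.02858375] [[-0.808, -0.589, 0.0], [-0.589, 0.808, 0.0], [-0.0, -0.0, -1.0]] [ 2.39784456e+01  2.62500724e+01 -2.57087985e+01 -5.26417144e-04
pin_top 0.71 [628.7 279.3] [0.3929 0.3589 0.014 ]
pin_top 0.63 [570.5  22.7] [0.2993 0.1122 0.014 ]
pin_top 0.59 [300.1  83.4] [ 0.4649 -0.0045  0.014 ]
```

View pics/w7z.png

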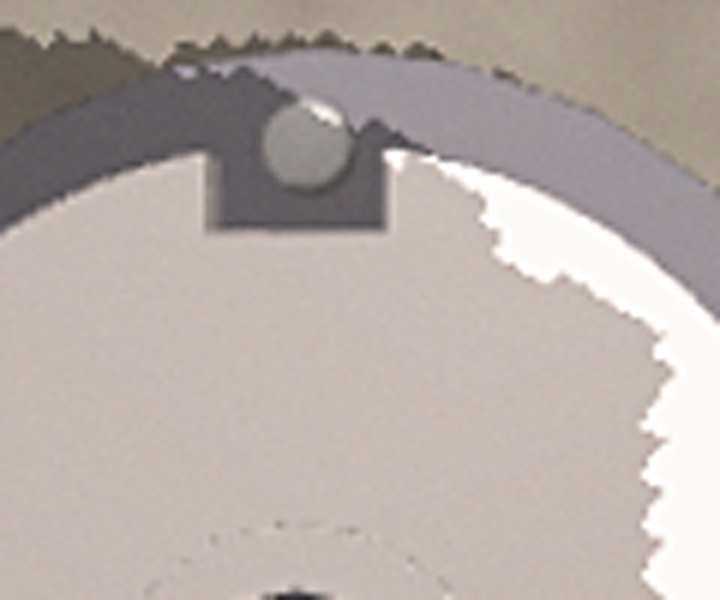

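Aligned to within about 0.2°. Next I back off, lift, centre over the axis, open astride the socket, and descend to just above the face.

```bash
python3 -m inch '[{"fingers":0,"delta_pos":[0,0.5,0],"spin":0},{"fingers":0,"delta_pos":[0,0.5,-2],"spin":0},{"fingers":0,"delta_pos":[0,0.5,-5],"spin":0},{"fingers":5,"delta_pos":[2,-0.5,-5],"spin":0},{"fingers":5,"delta_pos":[3.9,-1.5,-5],"spin":0},{"fingers":5,"delta_pos":[3.9,-1.5,-5],"spin":0},{"fingers":5,"delta_pos":[3.9,-1.5,-5],"spin":0},{"fingers":5,"delta_pos":[3.9,-1.5,-5],"spin":0}]'
python3 look.py w8 | egrep "pin|notch|^[0-9]"
```

```text
time_s: 10.1
tcp_pos: [0.5078, 0.0257, 0.078]
ee_rot: [[-0.809, -0.588, -0.001], [-0.588, 0.809, -0.0], [0.001, 0.0, -1.0]]
wrist_force: [-0.2, -0.6, -0.3]
gripper_width: 0.378
10.1 [0.5078355  0.02574607 0.0780289 ] [[-0.809, -0.588, -0.001], [-0.588, 0.809, -0.0], [0.001, 0.0, -1.0]] [ 2.12208717e+01  2.00371042e+01 -2.66334263e+01  4.89429311e-03
pin_top 0.89 [328.3 143.8] [ 0.4645 -0.0029  0.014 ]
pin_top 0.77 [544.7  82.5] [0.3037 0.1116 0.014 ]
pin_top 0.76 [161.2  14. ] [ 0.4526 -0.1778  0.014 ]
notch 0.9 [152.4  11.5] [ 0.4543 -0.1797  0.0245]
notch 0.73 [326.9 147.8] [ 0.4667 -0.0027  0.0245]
notch 0.7 [558.1  81.6] [0.298  0.1167 0.0245]
notch 0.47 [329.5 139. ] [ 0.4606 -0.0049  0.0245]
```

View pics/w8.png

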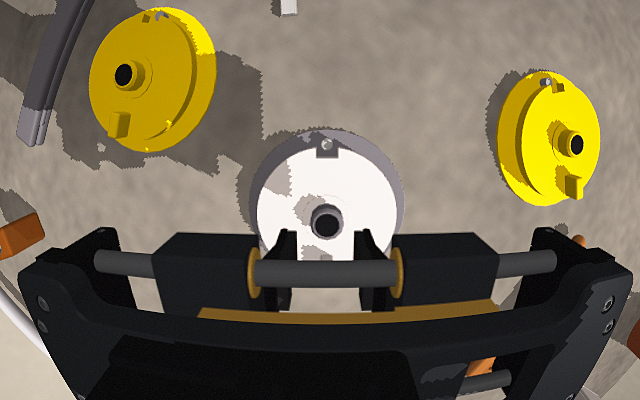

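The fingers straddle the socket and the pin shows inside the notch at (327,146). I'll finish opening, then go down to just above the face.

```bash
python3 -m inch '[{"fingers":5,"delta_pos":[0,0,0],"spin":0},{"fingers":5,"delta_pos":[0,0,0],"spin":0},{"fingers":5,"delta_pos":[0,0,0],"spin":0},{"fingers":5,"delta_pos":[0,0,2],"spin":0},{"fingers":5,"delta_pos":[0,0,4],"spin":0},{"fingers":5,"delta_pos":[0,0,4.9],"spin":0},{"fingers":5,"delta_pos":[0,0,4.9],"spin":0},{"fingers":5,"delta_pos":[0,0,4.9],"spin":0}]'
python3 -m inch '[{"fingers":5,"delta_pos":[0,0,0.2],"spin":0},{"fingers":5,"delta_pos":[0,0,0.4],"spin":0},{"fingers":5,"delta_pos":[0,0,0.6],"spin":0},{"fingers":5,"delta_pos":[0,0,0.8],"spin":0},{"fingers":5,"delta_pos":[0,0,0.8],"spin":0}]'
```

```text
time_s: 11.2
tcp_pos: [0.5085, 0.0262, 0.03]
ee_rot: [[-0.808, -0.589, 0.001], [-0.589, 0.808, -0.0], [-0.001, -0.0, -1.0]]
wrist_force: [-0.5, 0.6, 1.3]
gripper_width: 0.574
time_s: 11.7
tcp_pos: [0.5084, 0.0262, 0.0217]
ee_rot: [[-0.808, -0.589, 0.001], [-0.589, 0.808, 0.0], [-0.001, -0.0, -1.0]]
wrist_force: [0.4, 0.3, 0.4]
gripper_width: 0.573
```

```bash
python3 -m inch '[{"fingers":5,"delta_pos":[0,0,0.2],"spin":0},{"fingers":5,"delta_pos":[0,0,0.4],"spin":0},{"fingers":5,"delta_pos":[0,0,0.6],"spin":0}]'
python3 -m inch '[{"fingers":5,"delta_pos":[0,0,0.1],"spin":0},{"fingers":5,"delta_pos":[0,0,0.2],"spin":0}]'
python3 -m inch '[{"fingers":5,"delta_pos":[0,0,0.1],"spin":0},{"fingers":5,"delta_pos":[0,0,0.1],"spin":0}]'
```

```text
time_s: 12.0
tcp_pos: [0.5084, 0.0261, 0.0155]
ee_rot: [[-0.808, -0.589, 0.001], [-0.589, 0.808, 0.0], [-0.001, -0.0, -1.0]]
wrist_force: [0.3, 0.8, 1.3]
gripper_width: 0.573
time_s: 12.2
tcp_pos: [0.5084, 0.0261, 0.0143]
ee_rot: [[-0.808, -0.589, 0.0], [-0.589, 0.808, -0.0], [-0.0, -0.0, -1.0]]
wrist_force: [-2.4, 1.0, 14.9]
gripper_width: 0.572
time_s: 12.4
tcp_pos: [0.5085, 0.0262, 0.0143]
ee_rot: [[-0.808, -0.589, 0.001], [-0.589, 0.808, -0.0], [-0.001, -0.001, -1.0]]
wrist_force: [-3.2, 1.0, 15.2]
gripper_width: 0.572
```

It stops firmly at z = 14.3 mm with 15 N, and the face should be at 14 mm when home. Now I lift straight up and check.

```bash
python3 -m inch '[{"fingers":5,"delta_pos":[0,0,-1],"spin":0},{"fingers":5,"delta_pos":[0,0,-4],"spin":0},{"fingers":5,"delta_pos":[0,0,-8],"spin":0},{"fingers":5,"delta_pos":[-2,0,-12],"spin":0},{"fingers":5,"delta_pos":[-4,0,-12],"spin":0},{"fingers":5,"delta_pos":[-4,0,-12],"spin":0},{"fingers":5,"delta_pos":[-4,0,-12],"spin":0}]'
python3 look.py w9 | egrep "pin|notch|nub|^[0-9]"
python3 - <<'E'
import cv2
from h import *
im=cv2.imread('pics/w9.png')[40:240,200:440]
cv2.imwrite('pics/w9z.png',cv2.resize(im,None,fx=3,fy=3,interpolation=cv2.INTER_CUBIC))
a=cv2.resize(cv2.cvtColor(capture('scene'),cv2.COLOR_RGB2BGR)[150:260,240:400],None,fx=5,fy=5,interpolation=cv2.INTER_CUBIC)
cv2.imwrite('pics/s9.png',a)
E
```

```text
time_s: 13.1
tcp_pos: [0.5392, 0.0493, 0.1316]
ee_rot: [[-0.809, -0.588, -0.003], [-0.588, 0.809, -0.0], [0.003, 0.001, -1.0]]
wrist_force: [-0.3, 0.1, -0.6]
gripper_width: 0.574
13.1 [0.53915448 0.0493252  0.1316159 ] [[-0.809, -0.588, -0.003], [-0.588, 0.809, -0.0], [0.003, 0.001, -1.0]] [ 2.23707407e+01  1.89618197e+01 -1.85182329e+01 -4.97771892e-02
pin_top 0.97 [513.4  45.6] [0.2989 0.111  0.014 ]
pin_top 0.78 [578.3 241. ] [0.3947 0.3508 0.014 ]
pin_top 0.58 [324.8  92.1] [ 0.463 -0.007  0.014]
notch 0.92 [519.3  47. ] [0.3016 0.1132 0.0245]
notch 0.57 [326.4  98.6] [ 0.4678 -0.002   0.0245]
notch 0.37 [581.4 248.5] [0.4008 0.3534 0.0245]
nub_top 0.68 [324.2 200.6] [0.5388 0.0473 0.0415]
nub_top 0.64 [548.  140.9] [0.3599 0.1897 0.0415]
nub_top 0.59 [147.2  79.2] [ 0.541  -0.1483  0.0415]
```

View pics/w9z.png

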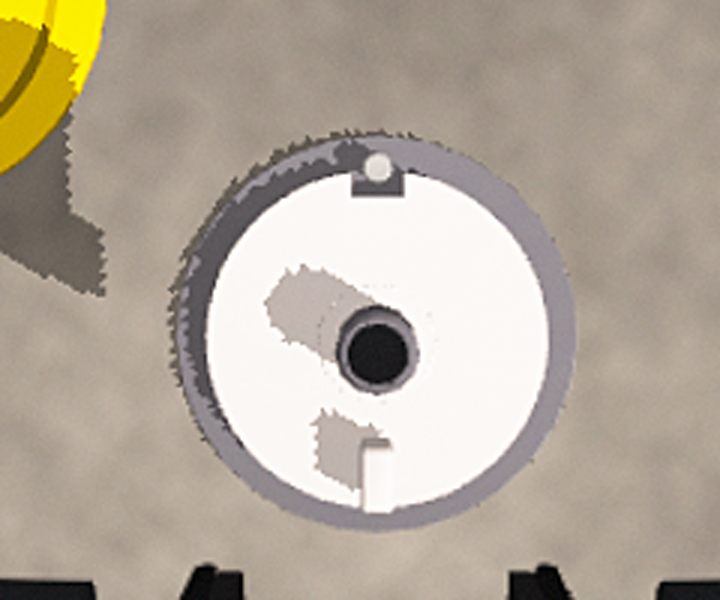

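View pics/s9.png

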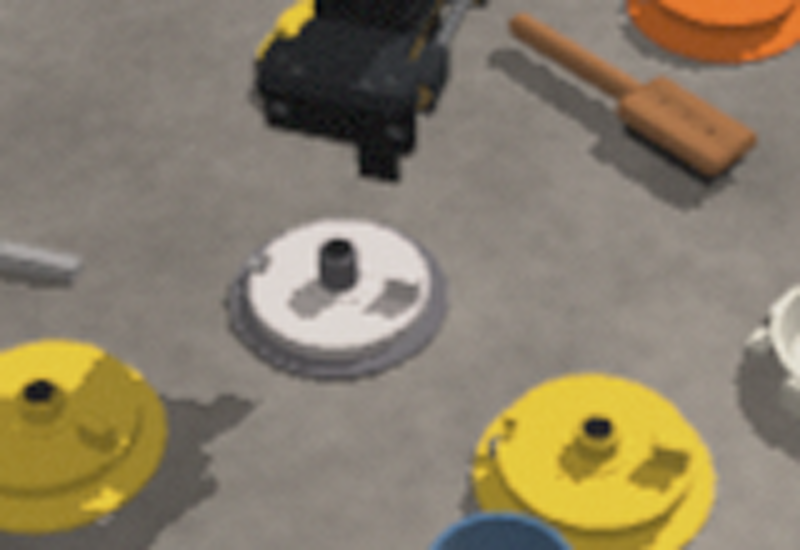

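```bash
python3 fit.py pics/w9.png 0.014 350 140 | head -2; python3 - <<'E'
from station import *
s=sense();print(s['time_s'],s['wrist_force'],abs(s['joint_velocities']).max())
finish_job()
E
```

```text
area [ 269   98  114  113 8168]
axis [0.50860177 0.02668338 0.05152605]
13.45 [0.14410977 0.49292575 0.00950847] 0.4038907528878753
the job is handed in; nothing more can be done
```

The rose is turned onto the pin and pressed fully home, and the job is handed in at about 13.5 s of the 45 s allowed. No verdict was reported.

- **Turning:** with the shut fingertips I pushed the nub round clockwise by about 150°. The last look before pressing put the notch within about 0.2° of the pin.
- **Pressing:** I opened the fingers astride the socket and pressed straight down. The rose stopped firmly with the tips at 14.3 mm and about 15 N. The face should be at 14 mm when fully home.
- **Last checks:** after lifting clear, the wrist picture shows the pin sitting in the notch. A rim fit at the home height gives a radius of 51.5 mm against the true 52 mm and puts the axis in the same place as before. The wrist force had returned to noise level.
- **Bystanders:** I stayed clear of them throughout. I did not re-measure their positions at the end, only seeing some of them in the last pictures.
- **Disagreement:** the pin's angle differed by about 3° between the first far view and the later close views. I relied on the close views, which show the pin and notch together.

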